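# Fetch the boxed-in control vial from the reagent tray

## Task

The control vial at the back of the reagent tray is boxed in by three bottles: first stand all three bottles in the empty steel spill tray, then move the control vial into the free middle well of the control rack. Finally put every bottle back upright and fully down in the very pocket it came from, because the analyser knows its reagents by position. Do not knock any bottle over, and leave the two vials already in the rack where they are.

Things in the scene. Friction and masses are not known exactly. Their poses are not given: they have to be found in the camera images.
- tall_bottle: Amber plastic reagent bottle with white knurled screw cap and paper label, the slim-necked round one: body 46 mm in diameter up to 84 mm, sloping shoulder, neck 24 mm, small cap 28 mm in diameter from 111 mm to the top at 135 mm. Origin: centre of its underside, z up the bottle. About 0.12 to 0.27 kg.
- square_bottle: Amber plastic reagent bottle with white knurled screw cap and paper label, the square one: body 42 x 42 mm up to 88 mm (sides along its x and y), cap 36 mm in diameter from 98 mm to the top at 120 mm. Origin: centre of its underside, z up the bottle. About 0.12 to 0.27 kg.
- wide_bottle: Amber plastic reagent bottle with white knurled screw cap and paper label, the wide-mouthed round one: body 46 mm in diameter up to 86 mm, big cap 44 mm in diameter from 92 mm to the top at 116 mm. Origin: centre of its underside, z up the bottle. About 0.12 to 0.27 kg.
- control_vial: Small greyish glass vial with paper label and crimped aluminium cap, 24 mm in diameter up to 31 mm, cap 20 mm in diameter from 37 mm to the top at 45 mm, about 22 g. Starts in the small pocket of the reagent tray between the bottles, on the side away from the robot. Origin: centre of its underside, z up.
- reagent_tray: Fixed dark grey tray, 20 mm high, from x -88 to +48 and y -90 to +90 mm, turned up to 0.25 rad. Origin: on its underside, below the centre of the 36 mm square vial pocket; x points away from the robot. Three equal 58 mm square bottle pockets centred at x, y = (12, 54), (12, -54), (-52, 0) mm; any bottle may start in any of them. All pocket floors are 5 mm above the bench.
- spill_tray: Fixed empty stainless steel tray on one side of the reagent tray, 230 mm (its x) by 115 mm (its y), rim 18 mm high, wall and floor 4 mm thick. Holds the three bottles in a row along its x, for instance at x = -70, 0 and +70 mm. Origin: centre of its underside.
- control_rack: Fixed blue plastic block on the other side, 160 mm (its x) by 56 mm (its y), 22 mm high, with three 36 mm square wells at x = -50, 0 and +50 mm, floors 6 mm above the bench. The outer two hold vials; the middle one is free. Origin: centre of its underside, right below the free well.
- rack_vial_a: One of two control vials identical to control_vial, already standing in the rack, in its outer well on the rack's own -x side. Loose; leave it in its well.
- rack_vial_b: One of two control vials identical to control_vial, already standing in the rack, in its outer well on the rack's own +x side. Loose; leave it in its well.

How it is judged:
By the outcome, as a careful person would: the job done as asked, in the order asked, and still so for the second after the job is handed in, with the robot touching nothing.
It also fails if it takes over 144 s, if anything falls off the work surface, if the arm or the gripper's body presses on something with over 40 N, if the wrist force passes 120 N, or if a joint passes its speed limit or range.

## Robot

A 6-joint arm with a two-finger parallel gripper is mounted at the origin on the work surface. World frame = base frame: x ahead of the robot, y to its left, z up, the work surface at z = 0. Lengths are in m, angles in degrees, forces in N, time in s.
With the tool pointing down it reaches from about 0.3 to 0.75 m from the base axis. Payload 8.5 kg.
Tool frame: the origin (TCP) lies on the centre line of the jaws, within the pads' length; the fingertips stand 14 mm ahead of it and the grasp point (between the pads) lies 5 mm behind it; z points along the fingers, x is the direction in which the jaws open and shut, and the axes are right-handed (so a half turn about z gives the same grasp; the last joint's range is limited). The gripper opens to 85 mm and grips with 20 to 120 N. Pads are 22 mm wide; open, the fingers measure 114 mm over their backs; the gripper's body (76 mm by 85 mm) begins 54 mm behind the grasp point. The pads swing forward as they close: fully open they stand 13 mm farther back than shut.
Start: joints at [-85.904, 21.807, 74.336, -0, 83.858, -12.336], TCP at [0.156, -0.528, 0.245] pointing down, gripper open.
Joint ranges: [-178.18, 178.18], [-50.72, 133.34], [12.68, 142.11], [-81.47, 261.47], [9.98, 163.14], [-165.26, 165.26]. Speed limits (degrees/s): [136.94, 136.94, 180, 180, 180, 180].

## Interface

Orientations are given as a 3x3 rotation matrix whose columns are the frame's x, y, z axes.
In Python, from rig import * gives the robot as it stands.
- The arm moves only by the shell command python3 -m crank 'ROWS' [FORCE]. ROWS is JSON, one flat list of numbers, 7 for each row, row after row: the turn, a rotation vector about the world's x, y, z in rad, then the shift along the world's x, y, z in m, then the opening in per cent of the stroke, from 0 (shut) to 100 (fully open). A call has 1 to 20 rows; each row shifts and turns the commanded pose from where the row before left it; what a row does not reach is not made up. A row lasts 1/10 s, in which the tool goes at most 50 mm and 8.59 degrees, less where a joint would pass 70% of its speed; a pose out of reach is approached as far as the arm can. A call is refused whole if a number of a shift passes 0.05 or a number of a turn 0.15, either way. A call with a gripper value outside its range is refused whole. The fingers move at their own pace and stop on an object; FORCE is the grip in N (left out, the last holds). Time passes only in rows, so rows that do not move let the fingers close. It gives the time, the measured TCP pose, the force and the opening at its end, in the units of the state.
- observe(): the state, without advancing time (a new reading comes with each control period).
- get_image(name): name is "side" or "top" or "wrist"; returns a dict with "frame" (384x512x3 uint8, red, green, blue), "fov_y" (degrees; the focal length in pixels is half the picture's height over the tangent of half this angle, whatever the lens; pixels are square), "cx", "cy" (the principal point, pixels), "world_to_cam" (4x4, takes a point from world to camera coordinates). Camera axes: x right, y up, looking along -z (the intrinsics and any distortion apply to the point x, -y, -z); pixel columns grow to the right and rows downward; lengths in m; the calibration is good to about 2 mm. A picture is of the moment at which its call begins. There is no depth.
- close_job(): hands the job in, once; it reports no verdict.
The state is a dict: "time_s": time; "q": joint angles; "qvel": joint speeds; "joint_efforts": joint torques, N m; "position": TCP position; "tool_rot": TCP orientation; "ft_force": force on the tool from outside, world axes, zero at the start; "wrist_torque": the same for the moment, N m; "grip_width": finger opening in m.
Only numpy, scipy, OpenCV 4.12 (cv2) and the standard library are available. Lean on these libraries where they do the work, as an engineer would, in place of code of your own. Each camera call takes 0.05 s, during which the arm holds its last target. There are 200 camera calls.

## Working session

There is one attempt and no reset: what is moved stays moved. The work goes in short steps, Python scripts to look and compute and a shell command to move; the robot and the scene stay as the last step left them, time stands still between calls to the robot, and variables do not carry over. Pictures are saved under pics/ and viewed, about 12 in all and at most 16, crops included, and the job is handed in when it is done.

```bash
mkdir -p pics; ls
cat > h.py <<'E'
from rig import *
import numpy as np, cv2
def snap(n,f):
    im=get_image(n); cv2.imwrite('pics/'+f,cv2.cvtColor(im['frame'],cv2.COLOR_RGB2BGR)); return im
def crop(im,f,u0,v0,u1,v1,s):
    a=cv2.cvtColor(im['frame'],cv2.COLOR_RGB2BGR)[v0:v1,u0:u1]; cv2.imwrite('pics/'+f,cv2.resize(a,None,fx=s,fy=s,interpolation=cv2.INTER_CUBIC))
E
python3 - <<'E'
from h import *
import pickle
o=observe(); print({k:np.round(v,3).tolist() for k,v in o.items()})
for n in ('top','side'):
    im=snap(n,n+'0.png'); pickle.dump(im,open(n+'.pkl','wb'))
    print({k:(v if k!='world_to_cam' else np.round(v,4).tolist()) for k,v in im.items() if k!='frame'})
E
```

```text
pics
{'time_s': 0.0, 'q': [-85.908, 21.838, 74.388, 0.001, 83.859, -12.336], 'qvel': [-0.008, 0.031, -0.084, 0.015, 0.127, 0.022], 'joint_efforts': [-0.001, -44.846, -23.128, -0.0, 0.005, -0.0], 'position': [0.156, -0.527, 0.245], 'tool_rot': [[0.283, -0.959, -0.0], [-0.959, -0.283, 0.001], [-0.001, -0.0, -1.0]], 'ft_force': [0.775, 0.576, -0.123], 'wrist_torque': [-0.005, -0.037, 0.003], 'grip_width': 0.086}
{'fov_y': 43.88378946875206, 'cx': 253.3570843828877, 'cy': 190.6671318187554, 'world_to_cam': [[-0.0123, -0.9999, 0.0045, 0.0082], [0.998, -0.012, 0.0621, -0.5089], [-0.062, 0.0052, 0.9981, -1.0519], [0.0, 0.0, 0.0, 1.0]]}
{'fov_y': 51.88291992246944, 'cx': 254.43153384610218, 'cy': 187.1529947812968, 'world_to_cam': [[0.9951, -0.099, 0.0012, -0.5205], [0.0644, 0.6568, 0.7513, -0.0772], [-0.0752, -0.7475, 0.66, -0.7921], [0.0, 0.0, 0.0, 1.0]]}
```

View pics/top0.png

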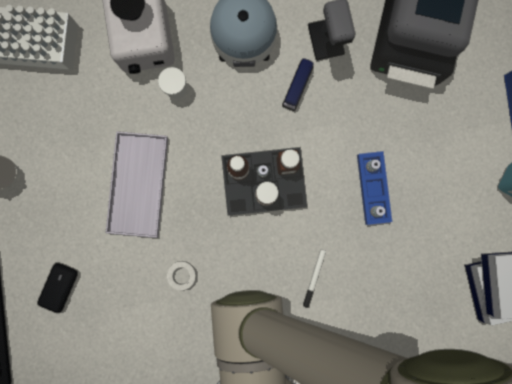

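View pics/side0.png

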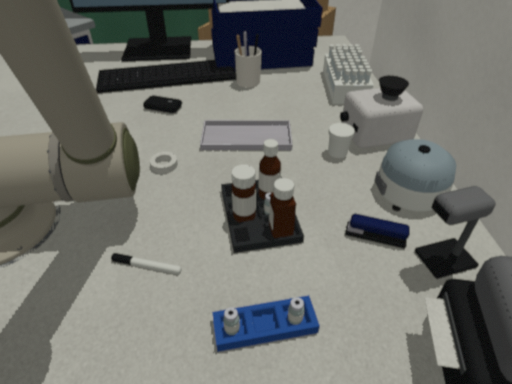

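Top: spill tray at (138,186), reagent tray at (264,181) with caps near (237,163), (290,158) and (267,192), and rack at (375,188). I'll enlarge this.

Run:
```python
from h import *
import pickle
im=pickle.load(open('top.pkl','rb'))
crop(im,'c1.png',210,140,320,222,7)
crop(im,'c3.png',340,140,410,235,6)
a=cv2.imread('pics/c3.png'); b=cv2.cvtColor(im['frame'],cv2.COLOR_RGB2BGR)[125:245,95:180]
b=cv2.resize(b,None,fx=4,fy=4,interpolation=cv2.INTER_CUBIC)
c=np.zeros((570,345+420,3),np.uint8); c[:480,:340]=b; c[:,345:]=a; cv2.imwrite('pics/c2.png',c)
```

```text
(no output)
```

View pics/c1.png

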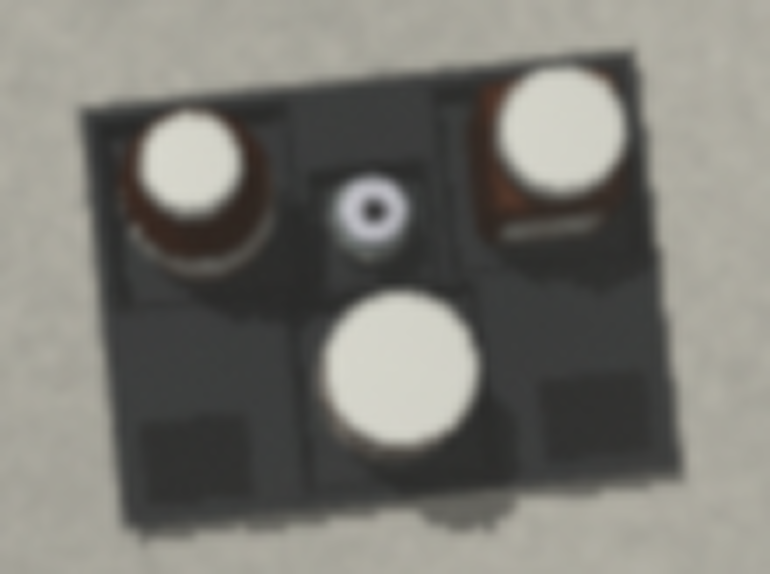

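View pics/c2.png

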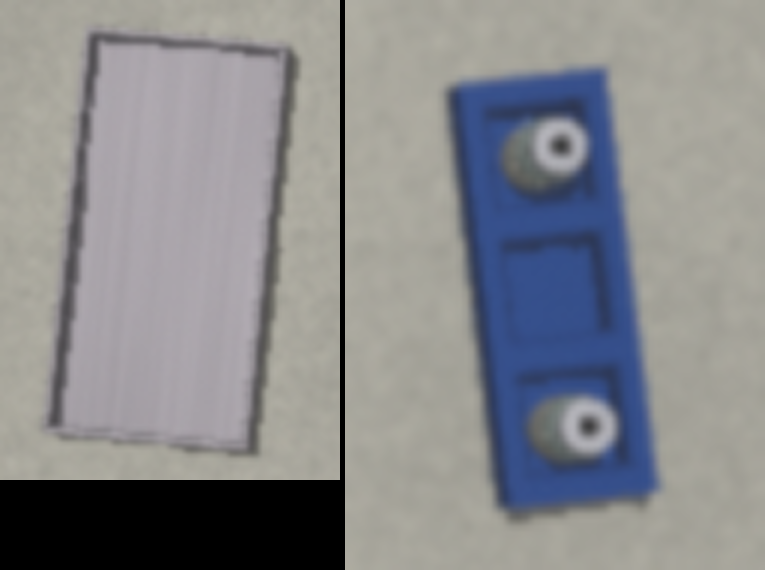

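Caps in c1: tall (191,162), square (563,131), wide (401,369), vial (374,210). I fit the tray outlines from their corners.

```bash
cat >> h.py <<'E'
def back(im,uv,z):
    W=np.array(im['world_to_cam']); f=192/np.tan(np.radians(im['fov_y']/2))
    d=np.array([(uv[0]-im['cx'])/f,-(uv[1]-im['cy'])/f,-1.])
    R=W[:3,:3]; c=-R.T@W[:3,3]; d=R.T@d; return c+d*(z-c[2])/d[2]
def proj(im,p):
    W=np.array(im['world_to_cam']); f=192/np.tan(np.radians(im['fov_y']/2))
    q=W[:3,:3]@np.array(p)+W[:3,3]; return np.array([im['cx']+f*q[0]/-q[2],im['cy']-f*q[1]/-q[2]])
def fit(P,Q):  # rigid 2D: world Q = R P + t
    P=np.array(P,float);Q=np.array(Q)[:,:2]; p=P-P.mean(0);q=Q-Q.mean(0)
    a=np.arctan2((p[:,0]*q[:,1]-p[:,1]*q[:,0]).sum(),(p*q).sum()); R=np.array([[np.cos(a),-np.sin(a)],[np.sin(a),np.cos(a)]])
    t=Q.mean(0)-R@P.mean(0); return a,t,R,np.linalg.norm(P@R.T+t-Q,axis=1)
E
python3 - <<'E'
from h import *
import pickle
im=pickle.load(open('top.pkl','rb'))
def b(x,y,u0,v0,s,z): return back(im,(u0+(x+.5)/s-.5,v0+(y+.5)/s-.5),z)
c=lambda x,y,z:b(x,y,210,140,7,z)
np.set_printoptions(precision=4,suppress=True)
Q=[c(85,108,.02),c(632,52,.02),c(682,475,.02),c(125,525,.02)]
a,t,R,e=fit([(.048,.09),(.048,-.09),(-.088,-.09),(-.088,.09)],Q); print('reag',a,t,e)
for n,p in dict(tall=(.012,.054),sq=(.012,-.054),wide=(-.052,0)).items(): print(n,'pocket',R@p+t)
for n,p in dict(tall=(191,162,.14),sq=(563,131,.125),wide=(401,369,.121),vial=(374,210,.05)).items(): print(n,c(*p)[:2])
Q=[b(x,y,95,125,4,.018) for x,y in ((92,35),(291,48),(250,446),(48,430))]
a,t,R,e=fit([(.115,.0575),(.115,-.0575),(-.115,-.0575),(-.115,.0575)],Q); print('spill',a,t,e)
for x in (-.07,0,.07): print(R@(x,0)+t)
Q=[b(x,y,340,140,6,.022) for x,y in ((113,85),(260,70),(312,488),(160,505))]
a,t,R,e=fit([(.08,.028),(.08,-.028),(-.08,-.028),(-.08,.028)],Q); print('rack',a,t,e)
E
```

```text
reag 0.08722807678582756 [ 0.5503 -0.0204] [0.0017 0.0022 0.0009 0.0019]
tall pocket [0.5575 0.0345]
sq pocket [ 0.5669 -0.0731]
wide pocket [ 0.4985 -0.0249]
tall [0.5573 0.0347]
sq [ 0.5668 -0.0723]
wide [ 0.4988 -0.0247]
vial [ 0.5526 -0.0194]
spill -0.09983506790955861 [0.5264 0.2614] [0.0051 0.0024 0.0043 0.0031]
[0.4567 0.2683]
[0.5264 0.2614]
[0.596  0.2544]
rack 0.09003486713859066 [ 0.513  -0.2689] [0.0016 0.0015 0.0018 0.0014]
```

```bash
python3 -m crank '[0,0,0.1,0.010,0.014,0,70, 0,0,0.15,0.020,0.028,0,70, 0,0,0.15,0.020,0.028,0,70, 0,0,0.15,0.020,0.029,0,70, 0,0,0.15,0.022,0.031,0,70, 0,0,0.15,0.022,0.031,0,70, 0,0,0.15,0.022,0.031,0,70, 0,0,0.15,0.022,0.031,0,70, 0,0,0.15,0.022,0.031,0,70, 0,0,0.07,0.022,0.031,0,70, 0,0,0,0.022,0.031,0,70, 0,0,0,0.022,0.031,0,70, 0,0,0,0.022,0.031,0,70, 0,0,0,0.022,0.031,0,70, 0,0,0,0.022,0.031,0,70, 0,0,0,0.022,0.031,0,70, 0,0,0,0.022,0.031,0,70, 0,0,0,0.022,0.031,0,70, 0,0,0,0.020,0.028,0,70, 0,0,0,0.010,0.013,0,70]' 60
```

```text
time_s: 2.1
position: [0.5644, 0.0488, 0.2447]
tool_rot: [[0.996, 0.088, -0.001], [0.088, -0.996, 0.0], [-0.001, -0.001, -1.0]]
ft_force: [-0.4, -0.5, -0.0]
grip_width: 0.0598
```

```bash
python3 -m crank '[0,0,0,-0.007,-0.014,0,70, 0,0,0,0,0,-0.02,70, 0,0,0,0,0,-0.02,70, 0,0,0,0,0,-0.02,70, 0,0,0,0,0,-0.02,70, 0,0,0,0,0,-0.015,70, 0,0,0,0,0,-0.015,70, 0,0,0,0,0,-0.009,70, 0,0,0,0,0,-0.005,70, 0,0,0,0,0,0,70]'
python3 - <<'E'
from h import *
snap('wrist','w1.png'); snap('side','s1.png')
a=cv2.imread('pics/w1.png');b=cv2.imread('pics/s1.png')[130:260,190:340]
b=cv2.resize(b,(384,333),interpolation=cv2.INTER_CUBIC); c=np.zeros((384,800,3),np.uint8); c[:312,:416]=cv2.resize(a,(416,312)); c[:333,416:]=b; cv2.imwrite('pics/m1.png',c)
E
```

```text
time_s: 3.1
position: [0.5563, 0.0322, 0.1211]
tool_rot: [[0.996, 0.086, -0.001], [0.086, -0.996, 0.0], [-0.001, -0.0, -1.0]]
ft_force: [-0.6, -0.1, -0.2]
grip_width: 0.0602
```

View pics/m1.png

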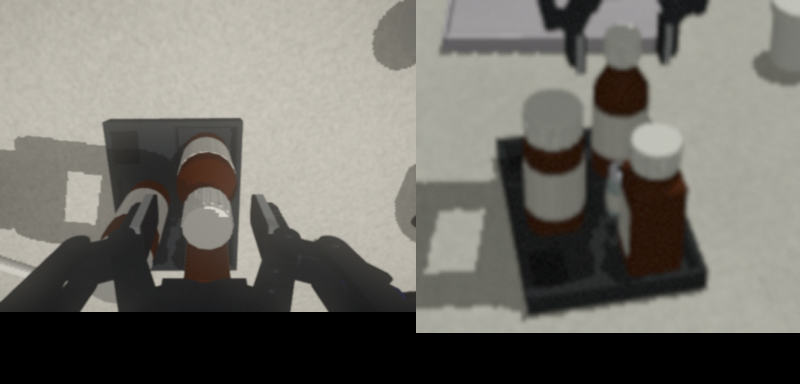

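The wrist view shows the cap at (208,225) between the pads, and the side view shows the pads at cap height. I'll close and lift.

```bash
python3 -m crank '[0,0,0,0.001,0.002,0,40, 0,0,0,0,0,0,0, 0,0,0,0,0,0,0, 0,0,0,0,0,0,0, 0,0,0,0,0,0,0, 0,0,0,0,0,0,0, 0,0,0,0,0,0,0, 0,0,0,0,0,0,0, 0,0,0,0,0,0.005,0, 0,0,0,0,0,0.01,0, 0,0,0,0,0,0.015,0, 0,0,0,0,0,0.015,0]' 60
```

```text
time_s: 4.4
position: [0.5574, 0.0345, 0.1671]
tool_rot: [[0.996, 0.086, -0.001], [0.086, -0.996, 0.0], [-0.001, -0.0, -1.0]]
ft_force: [0.2, -0.5, -2.3]
grip_width: 0.0266
```

```bash
python3 -m crank '[0,0,0,-0.001,0.01,0.005,0, 0,0,0,-0.003,0.02,0.005,0, 0,0,0,-0.003,0.025,0,0, 0,0,0,-0.003,0.025,0,0, 0,0,0,-0.003,0.025,0,0, 0,0,0,-0.003,0.025,0,0, 0,0,0,-0.003,0.025,0,0, 0,0,0,-0.003,0.025,0,0, 0,0,0,-0.003,0.02,0,0, 0,0,0,-0.003,0.015,0,0, 0,0,0,-0.003,0.012,0,0, 0,0,0,0,0,0,0, 0,0,0,0,0,-0.015,0, 0,0,0,0,0,-0.015,0, 0,0,0,0,0,-0.012,0, 0,0,0,0,0,-0.008,0, 0,0,0,0,0,-0.003,0, 0,0,0,0,0,-0.001,0, 0,0,0,0,0,0,0]'
```

```text
time_s: 6.3
position: [0.5268, 0.2615, 0.1227]
tool_rot: [[0.996, 0.086, 0.001], [0.086, -0.996, 0.0], [0.001, -0.0, -1.0]]
ft_force: [0.2, -1.0, -1.9]
grip_width: 0.0263
```

```bash
python3 -m crank '[0,0,0,0,0,-0.001,0, 0,0,0,0,0,-0.001,0, 0,0,0,0,0,-0.001,0, 0,0,0,0,0,-0.0005,0, 0,0,0,0,0,0,0]'
```

```text
time_s: 6.8
position: [0.527, 0.2617, 0.1209]
tool_rot: [[0.996, 0.086, 0.003], [0.086, -0.996, 0.001], [0.003, -0.001, -1.0]]
ft_force: [-3.5, -0.3, 12.1]
grip_width: 0.0263
```

```bash
python3 -m crank '[0,0,0,0,0,0.001,20, 0,0,0,0,0,0,40, 0,0,0,0,0,0,50, 0,0,0,0,0,0,50, 0,0,0,0,0,0.01,50, 0,0,0,0,0,0.02,50, 0,0,0,0,0,0.03,70, 0,0,0,-0.002,-0.02,0.03,70, 0,0,0,-0.002,-0.03,0,70, 0,0,0,-0.003,-0.03,0,70, 0,0,0,-0.003,-0.03,0,70, 0,0,0,-0.003,-0.03,0,70, 0,0,0,-0.003,-0.03,0,70, 0,0,0,-0.003,-0.03,0,70, 0,0,0,-0.003,-0.03,0,70, 0,0,0,-0.003,-0.03,0,70, 0,0,0,-0.003,-0.02,0,70, 0,0,0,0,-0.006,0,70, 0,0,0,0,0,0,70]'
```

```text
time_s: 8.7
position: [0.4987, -0.0249, 0.2103]
tool_rot: [[0.996, 0.085, 0.001], [0.085, -0.996, -0.0], [0.001, 0.0, -1.0]]
ft_force: [-0.4, 0.4, 0.6]
grip_width: 0.06
```

```bash
python3 -m crank '[0,0,0,0,0,-0.02,70, 0,0,0,0,0,-0.02,70, 0,0,0,0,0,-0.02,70, 0,0,0,0,0,-0.015,70, 0,0,0,0,0,-0.013,70, 0,0,0,0,0,-0.008,70, 0,0,0,0,0,-0.004,70, 0,0,0,0,0,0,55, 0,0,0,0,0,0,0, 0,0,0,0,0,0,0, 0,0,0,0,0,0,0, 0,0,0,0,0,0,0, 0,0,0,0,0,0,0, 0,0,0,0,0,0,0]' 60
python3 - <<'E'
from h import *
snap('side','s2.png'); b=cv2.imread('pics/s2.png')[90:260,180:340]
cv2.imwrite('pics/m2.png',cv2.resize(b,None,fx=3.5,fy=3.5,interpolation=cv2.INTER_CUBIC))
E
```

```text
time_s: 10.1
position: [0.499, -0.0246, 0.1104]
tool_rot: [[0.996, 0.086, 0.001], [0.086, -0.996, -0.0], [0.001, 0.0, -1.0]]
ft_force: [-0.5, 1.2, 6.8]
grip_width: 0.0422
```

View pics/m2.png

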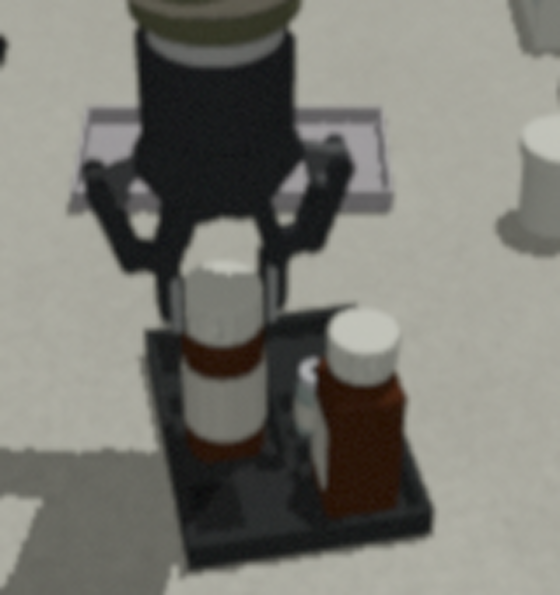

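```bash
python3 -m crank '[0,0,0,0,0,0.005,0, 0,0,0,0,0,0.015,0, 0,0,0,0,0,0.015,0, 0,0,0,0,0,0.015,0, 0,0,0,-0.002,0.01,0,0, 0,0,0,-0.004,0.02,0,0, 0,0,0,-0.005,0.028,0,0, 0,0,0,-0.005,0.028,0,0, 0,0,0,-0.005,0.028,0,0, 0,0,0,-0.005,0.028,0,0, 0,0,0,-0.005,0.028,0,0, 0,0,0,-0.005,0.028,0,0, 0,0,0,-0.005,0.028,0,0, 0,0,0,-0.005,0.028,0,0, 0,0,0,-0.004,0.02,0,0, 0,0,0,-0.002,0.014,0,0, 0,0,0,0,0.006,0,0, 0,0,0,0,0,0,0]'
```

```text
time_s: 11.95
position: [0.4464, 0.2698, 0.1594]
tool_rot: [[0.996, 0.087, -0.001], [0.087, -0.996, -0.0], [-0.001, 0.0, -1.0]]
ft_force: [0.7, -0.7, -2.1]
grip_width: 0.0423
```

```bash
python3 -m crank '[0,0,0,0,0,-0.015,0, 0,0,0,0,0,-0.015,0, 0,0,0,0,0,-0.01,0, 0,0,0,0,0,-0.006,0, 0,0,0,0,0,-0.002,0, 0,0,0,0,0,-0.001,0, 0,0,0,0,0,-0.001,0, 0,0,0,0,0,0,0]'
```

```text
time_s: 12.75
position: [0.4467, 0.2695, 0.1101]
tool_rot: [[0.996, 0.086, 0.001], [0.086, -0.996, 0.0], [0.001, -0.0, -1.0]]
ft_force: [0.4, -0.3, -2.0]
grip_width: 0.0422
```

```bash
python3 -m crank '[0,0,0,0,0,-0.001,0, 0,0,0,0,0,-0.0007,0, 0,0,0,0,0,0,40, 0,0,0,0,0,0,70, 0,0,0,0,0,0,70, 0,0,0,0,0,0,70, 0,0,0,0,0,0.01,70, 0,0,0,0,0,0.03,70, 0,0,0,0,0,0.03,70, 0,0,0,0,-0.01,0.03,70, 0,0,0,0,-0.02,0,70, 0,0,0,0.008,-0.03,0,70, 0,0,0,0.01,-0.03,0,70, 0,0,0,0.012,-0.03,0,70, 0,0,0,0.012,-0.03,0,70, 0,0,0,0.013,-0.03,0,70, 0,0,0,0.013,-0.03,0,70, 0,0,0,0.013,-0.03,0,70, 0,0,0,0.013,-0.03,0,70, 0,0,0,0.013,-0.03,0,70]'; python3 -m crank '[0,0,0,0.009,-0.02,0,70, 0,0,0,0.004,-0.014,0,70, 0,0,0,0,-0.008,0,70, 0,0,0,0,0,0,70]'
```

```text
time_s: 14.75
position: [0.554, -0.0319, 0.2089]
tool_rot: [[0.996, 0.086, 0.001], [0.086, -0.996, -0.0], [0.001, 0.0, -1.0]]
ft_force: [0.9, -0.3, 0.2]
grip_width: 0.0595
time_s: 15.15
position: [0.5663, -0.0728, 0.2083]
tool_rot: [[0.996, 0.085, -0.0], [0.085, -0.996, 0.0], [-0.0, -0.0, -1.0]]
ft_force: [-0.6, -0.2, 0.2]
grip_width: 0.06
```

Down to 0.113, close, lift 50 mm.

```bash
python3 -m crank '[0,0,0,0,0,-0.02,70, 0,0,0,0,0,-0.02,70, 0,0,0,0,0,-0.02,70, 0,0,0,0,0,-0.015,70, 0,0,0,0,0,-0.012,70, 0,0,0,0,0,-0.006,70, 0,0,0,0,0,-0.002,70, 0,0,0,0,0,0,50, 0,0,0,0,0,0,0, 0,0,0,0,0,0,0, 0,0,0,0,0,0,0, 0,0,0,0,0,0,0, 0,0,0,0,0,0,0, 0,0,0,0,0,0,0]' 60;python3 -m crank '[0,0,0,0,0,0.005,0, 0,0,0,0,0,0.015,0, 0,0,0,0,0,0.015,0, 0,0,0,0,0,0.015,0, 0,0,0,0,0,0,0]'
```

```text
time_s: 16.55
position: [0.5671, -0.0726, 0.114]
tool_rot: [[0.996, 0.086, 0.002], [0.086, -0.996, -0.001], [0.002, 0.001, -1.0]]
ft_force: [0.7, 0.9, 5.4]
grip_width: 0.0345
time_s: 17.05
position: [0.5671, -0.0727, 0.1647]
tool_rot: [[0.996, 0.086, 0.003], [0.086, -0.996, -0.001], [0.003, 0.001, -1.0]]
ft_force: [0.7, -0.2, -2.7]
grip_width: 0.0341
```

```bash
python3 -m crank '[0,0,0,0,0,0.015,0, 0,0,0,0.003,0.01,0.005,0, 0,0,0,0.003,0.02,0,0, 0,0,0,0.003,0.028,0,0, 0,0,0,0.003,0.028,0,0, 0,0,0,0.003,0.028,0,0, 0,0,0,0.003,0.028,0,0, 0,0,0,0.003,0.028,0,0, 0,0,0,0.003,0.028,0,0, 0,0,0,0.003,0.028,0,0, 0,0,0,0.003,0.028,0,0, 0,0,0,0.003,0.028,0,0, 0,0,0,0.003,0.02,0,0, 0,0,0,0.003,0.014,0,0, 0,0,0,0,0.01,0,0, 0,0,0,0,0,0,0]'
```

```text
time_s: 18.65
position: [0.6053, 0.2544, 0.1825]
tool_rot: [[0.996, 0.087, -0.001], [0.087, -0.996, -0.0], [-0.001, -0.0, -1.0]]
ft_force: [0.2, -0.8, -2.3]
grip_width: 0.0346
```

```bash
python3 -m crank '[0,0,0,0,0,-0.02,0, 0,0,0,0,0,-0.02,0, 0,0,0,0,0,-0.015,0, 0,0,0,0,0,-0.01,0, 0,0,0,0,0,-0.004,0, 0,0,0,0,0,-0.001,0, 0,0,0,0,0,0,0]'
```

```text
time_s: 19.35
position: [0.6059, 0.2534, 0.1138]
tool_rot: [[0.996, 0.086, 0.001], [0.086, -0.996, 0.0], [0.001, -0.0, -1.0]]
ft_force: [-0.2, -1.2, -2.5]
grip_width: 0.0341
```

```bash
python3 -m crank '[0,0,0,0,0,-0.001,0, 0,0,0,0,0,-0.0005,0, 0,0,0,0,0,0,40, 0,0,0,0,0,0,65, 0,0,0,0,0,0,65, 0,0,0,0,0,0,65, 0,0,0,0,0,0.01,65, 0,0,0,0,0,0.03,65, 0,0,0,0,0,0.03,65, 0,0,0,0,0,0.03,65, 0,0,0,0,0,0,65]'
python3 - <<'E'
from h import *
snap('side','s3.png'); b=cv2.imread('pics/s3.png')[70:260,160:340]
cv2.imwrite('pics/m3.png',cv2.resize(b,None,fx=3,fy=3,interpolation=cv2.INTER_CUBIC))
E
```

```text
time_s: 20.45
position: [0.6069, 0.2539, 0.2171]
tool_rot: [[0.996, 0.086, 0.009], [0.086, -0.996, 0.002], [0.009, -0.001, -1.0]]
ft_force: [-0.4, 0.4, 0.5]
grip_width: 0.0556
```

View pics/m3.png

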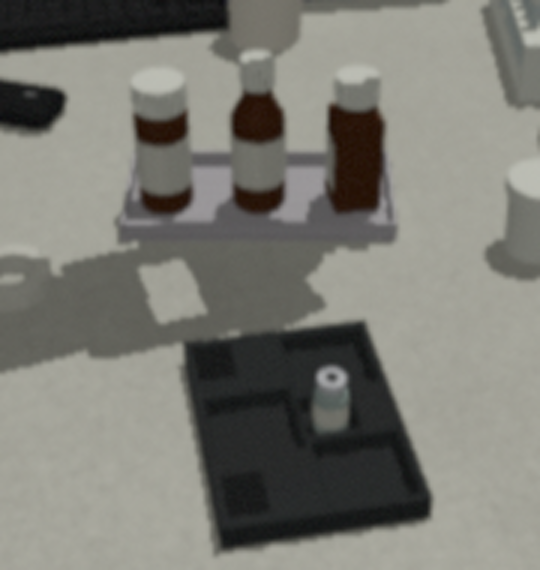

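All three bottles stand upright in the spill tray. Next is the vial, turning the jaws 90°.

```bash
python3 -m crank '[0,0,-0.071,-0.002,-0.01,0,65, 0,0,-0.15,-0.004,-0.02,0,65, 0,0,-0.15,-0.004,-0.022,0,65, 0,0,-0.15,-0.005,-0.022,0,65, 0,0,-0.15,-0.005,-0.022,0,65, 0,0,-0.15,-0.005,-0.022,0,65, 0,0,-0.15,-0.005,-0.022,0,65, 0,0,-0.15,-0.005,-0.022,0,65, 0,0,-0.15,-0.005,-0.022,0,65, 0,0,-0.15,-0.005,-0.022,0,65, 0,0,-0.15,-0.004,-0.022,0,65, 0,0,0,-0.003,-0.022,0,65, 0,0,0,-0.002,-0.015,0,65, 0,0,0,-0.001,-0.009,0,65, 0,0,0,0,0,-0.02,65, 0,0,0,0,0,-0.03,65, 0,0,0,0,0,-0.03,65, 0,0,0,0,0,-0.02,65, 0,0,0,0,0,-0.01,65, 0,0,0,0,0,0,65]'
python3 - <<'E'
from h import *
im=snap('top','t2.png'); crop(im,'t2c.png',225,140,305,205,7)
snap('wrist','w2.png')
E
```

```text
time_s: 22.5
position: [0.5502, -0.0202, 0.1006]
tool_rot: [[0.086, -0.996, -0.002], [-0.996, -0.086, 0.001], [-0.001, 0.002, -1.0]]
ft_force: [0.0, -0.8, -0.3]
grip_width: 0.0553
```

View pics/w2.png

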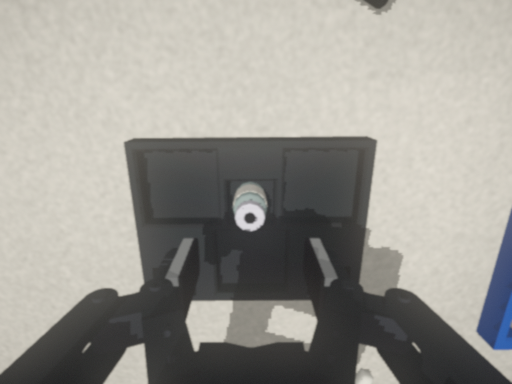

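The wrist view shows the vial cap at (250,217), between the pads.

Run:
```python
from h import *
im=get_image('wrist'); print(back(im,(250,217),.05), back(im,(250,205),.036)) ; o=observe();print(o['position'],o['tool_rot'][:,2] if hasattr(o['tool_rot'],'shape') else o['tool_rot'])
```

```text
[ 0.55355216 -0.02022107  0.05      ] [ 0.55660981 -0.01991036  0.036     ]
[ 0.55116598 -0.02053614  0.10266956] [ 1.85229836e-03 -4.51537331e-04 -9.99998183e-01]
```

```bash
python3 -m crank '[0,0,0,0.002,0.0007,-0.01,65, 0,0,0,0,0,-0.015,65, 0,0,0,0,0,-0.015,60, 0,0,0,0,0,-0.012,55, 0,0,0,0,0,-0.008,50, 0,0,0,0,0,-0.004,50, 0,0,0,0,0,0,40, 0,0,0,0,0,0,30, 0,0,0,0,0,0,10, 0,0,0,0,0,0,10, 0,0,0,0,0,0,10, 0,0,0,0,0,0,10]' 25
```

```text
time_s: 23.85
position: [0.5529, -0.0198, 0.0382]
tool_rot: [[0.086, -0.996, 0.001], [-0.996, -0.086, -0.0], [0.0, -0.001, -1.0]]
ft_force: [-0.1, 1.4, 5.5]
grip_width: 0.0227
```

```bash
python3 -m crank '[0,0,0,0,0,0.005,10, 0,0,0,0,0,0.015,10, 0,0,0,0,0,0.02,10, 0,0,0,0,0,0.02,10, 0,0,0,-0.002,-0.012,0,10, 0,0,0,-0.004,-0.02,0,10, 0,0,0,-0.004,-0.025,0,10, 0,0,0,-0.004,-0.025,0,10, 0,0,0,-0.004,-0.025,0,10, 0,0,0,-0.004,-0.025,0,10, 0,0,0,-0.004,-0.025,0,10, 0,0,0,-0.004,-0.025,0,10, 0,0,0,-0.004,-0.025,0,10, 0,0,0,-0.004,-0.02,0,10, 0,0,0,-0.002,-0.014,0,10, 0,0,0,0,-0.008,0,10, 0,0,0,0,0,0,10, 0,0,0,0,0,0,10]'
python3 - <<'E'
from h import *
im=snap('wrist','w3.png'); snap('side','s4.png')
for n,p in dict(a=(.513,-.269,.006),w1=(.531,-.251,.022),w2=(.531,-.287,.022),w3=(.495,-.251,.022)).items(): print(n,proj(im,p))
b=cv2.imread('pics/s4.png')[240:380,180:350]
c=np.zeros((384,790,3),np.uint8); c[:300,:400]=cv2.resize(cv2.imread('pics/w3.png'),(400,300)); c[:321,400:]=cv2.resize(b,(390,321)); cv2.imwrite('pics/m4.png',c)
E
```

```text
time_s: 25.65
position: [0.5126, -0.2682, 0.0974]
tool_rot: [[0.086, -0.996, -0.0], [-0.996, -0.086, 0.001], [-0.001, 0.0, -1.0]]
ft_force: [0.1, 0.8, -0.2]
grip_width: 0.022
a [251.36519435 199.55276162]
w1 [228.51312572 181.71315668]
w2 [278.4702131  185.88261897]
w3 [225.52148343 227.24853632]
```

View pics/m4.png

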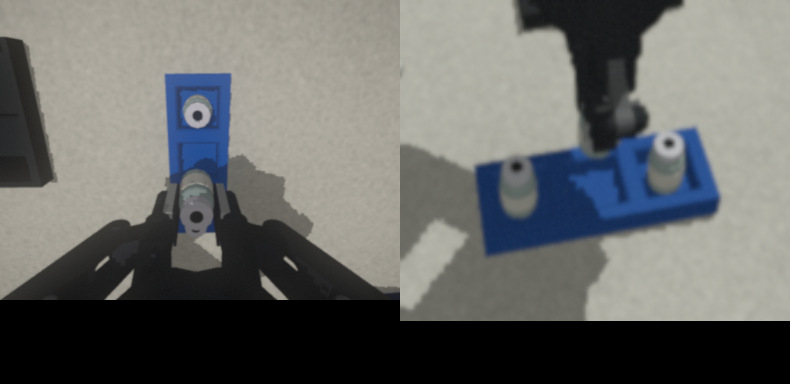

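Wrist view: the vial is centred over the well laterally (197 against a well span of 180–217), and the well edges match the prediction. I'll lower it.

```bash
python3 -m crank '[0,0,0,0,0,-0.01,10, 0,0,0,0,0,-0.015,10, 0,0,0,0,0,-0.012,10, 0,0,0,0,0,-0.008,10, 0,0,0,0,0,-0.005,10, 0,0,0,0,0,-0.003,10, 0,0,0,0,0,-0.002,10, 0,0,0,0,0,-0.001,10, 0,0,0,0,0,-0.001,10, 0,0,0,0,0,-0.001,10, 0,0,0,0,0,0,10]'
```

```text
time_s: 26.85
position: [0.5126, -0.2688, 0.0397]
tool_rot: [[0.086, -0.996, 0.0], [-0.996, -0.086, -0.0], [0.0, -0.0, -1.0]]
ft_force: [0.1, 0.1, -0.0]
grip_width: 0.0226
```

```bash
python3 -m crank '[0,0,0,0,0,-0.0005,10, 0,0,0,0,0,0,10, 0,0,0,0,0,0,30, 0,0,0,0,0,0,45, 0,0,0,0,0,0,45, 0,0,0,0,0,0,45, 0,0,0,0,0,0.005,45, 0,0,0,0,0,0.02,45, 0,0,0,0,0,0.03,50, 0,0,0,0,0,0.04,60, 0,0,0,0,0,0.04,70, 0,0,0,0,0,0.04,70, 0,0,0,0,0,0,70]'
python3 - <<'E'
from h import *
snap('side','s5.png'); b=cv2.imread('pics/s5.png')[80:380,180:350]
cv2.imwrite('pics/m5.png',cv2.resize(b,None,fx=2,fy=2,interpolation=cv2.INTER_CUBIC))
E
```

```text
time_s: 28.15
position: [0.514, -0.2698, 0.2202]
tool_rot: [[0.086, -0.996, 0.008], [-0.996, -0.086, -0.007], [0.008, -0.008, -1.0]]
ft_force: [0.6, 0.4, -0.2]
grip_width: 0.06
```

View pics/m5.png

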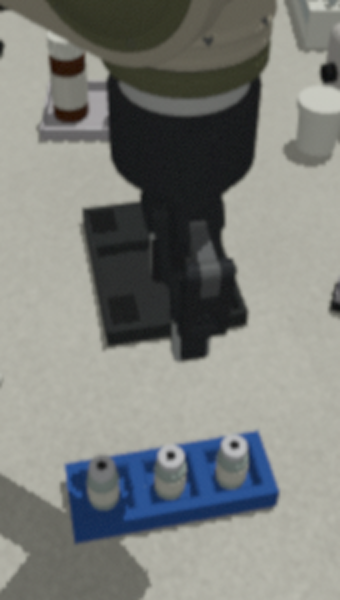

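The vial stands in the middle well and the neighbours are undisturbed. Now I return the bottles, square first.

```bash
python3 -m crank '[0,0,0.071,0.002,0.012,0,70, 0,0,0.15,0.005,0.02,0,70, 0,0,0.15,0.005,0.03,0,70, 0,0,0.15,0.005,0.03,0,70, 0,0,0.15,0.005,0.03,0,70, 0,0,0.15,0.005,0.03,0,70, 0,0,0.15,0.005,0.03,0,70, 0,0,0.15,0.005,0.03,0,70, 0,0,0.15,0.005,0.03,0,70, 0,0,0.15,0.005,0.03,0,70, 0,0,0.15,0.005,0.03,0,70, 0,0,0,0.005,0.03,0,70, 0,0,0,0.005,0.03,0,70, 0,0,0,0.005,0.03,0,70, 0,0,0,0.005,0.03,0,70, 0,0,0,0.005,0.03,0,70, 0,0,0,0.005,0.03,0,70, 0,0,0,0.005,0.02,0,70, 0,0,0,0.005,0.013,0,70, 0,0,0,0,0.008,0,70]'; python3 -m crank '[0,0,0,0,0,0,70]'
```

```text
time_s: 30.2
position: [0.6044, 0.2551, 0.2125]
tool_rot: [[0.996, 0.087, -0.002], [0.087, -0.996, -0.0], [-0.002, 0.0, -1.0]]
ft_force: [-0.4, 0.1, -0.9]
grip_width: 0.0599
time_s: 30.3
position: [0.6041, 0.2548, 0.2131]
tool_rot: [[0.996, 0.087, -0.002], [0.087, -0.996, -0.0], [-0.002, 0.0, -1.0]]
ft_force: [0.5, -0.5, -0.9]
grip_width: 0.0593
```

```bash
python3 -m crank '[0,0,0,0.002,-0.0015,-0.01,70, 0,0,0,0,0,-0.02,70, 0,0,0,0,0,-0.02,70, 0,0,0,0,0,-0.02,70, 0,0,0,0,0,-0.015,70, 0,0,0,0,0,-0.01,70, 0,0,0,0,0,-0.005,70, 0,0,0,0,0,0,50, 0,0,0,0,0,0,0, 0,0,0,0,0,0,0, 0,0,0,0,0,0,0, 0,0,0,0,0,0,0, 0,0,0,0,0,0,0, 0,0,0,0,0,0,0]' 60;python3 -m crank '[0,0,0,0,0,0.005,0, 0,0,0,0,0,0.015,0, 0,0,0,0,0,0.015,0, 0,0,0,0,0,0.015,0, 0,0,0,0,0,0,0]'
```

```text
time_s: 31.7
position: [0.6069, 0.2527, 0.1149]
tool_rot: [[0.996, 0.086, 0.001], [0.086, -0.996, 0.0], [0.001, -0.0, -1.0]]
ft_force: [0.4, -1.0, 5.6]
grip_width: 0.0344
time_s: 32.2
position: [0.607, 0.2529, 0.1657]
tool_rot: [[0.996, 0.086, 0.003], [0.086, -0.996, 0.001], [0.003, -0.0, -1.0]]
ft_force: [-0.1, 0.3, -2.2]
grip_width: 0.0338
```

```bash
python3 -m crank '[0,0,0,-0.003,-0.01,0.005,0, 0,0,0,-0.003,-0.02,0,0, 0,0,0,-0.003,-0.028,0,0, 0,0,0,-0.003,-0.028,0,0, 0,0,0,-0.003,-0.028,0,0, 0,0,0,-0.003,-0.028,0,0, 0,0,0,-0.003,-0.028,0,0, 0,0,0,-0.003,-0.028,0,0, 0,0,0,-0.003,-0.028,0,0, 0,0,0,-0.003,-0.028,0,0, 0,0,0,-0.003,-0.028,0,0, 0,0,0,-0.003,-0.02,0,0, 0,0,0,-0.003,-0.014,0,0, 0,0,0,-0.001,-0.01,0,0, 0,0,0,0,0,0,0, 0,0,0,0,0,-0.015,0, 0,0,0,0,0,-0.015,0, 0,0,0,0,0,-0.005,0, 0,0,0,0,0,0,0]'
```

```text
time_s: 34.1
position: [0.5664, -0.0726, 0.1336]
tool_rot: [[0.996, 0.087, -0.001], [0.087, -0.996, 0.001], [-0.001, -0.001, -1.0]]
ft_force: [1.4, 0.3, -2.8]
grip_width: 0.0339
```

```bash
python3 -m crank '[0,0,0,0,0,-0.01,0, 0,0,0,0,0,-0.005,0, 0,0,0,0,0,-0.0015,0, 0,0,0,0,0,-0.001,0, 0,0,0,0,0,0,0]'
```

```text
time_s: 34.6
position: [0.5667, -0.0734, 0.1167]
tool_rot: [[0.996, 0.086, 0.0], [0.086, -0.996, -0.0], [0.0, 0.0, -1.0]]
ft_force: [-0.4, -1.3, -2.9]
grip_width: 0.0346
```

```bash
python3 -m crank '[0,0,0,0,0,-0.001,0, 0,0,0,0,0,-0.0005,0, 0,0,0,0,0,0,0]'
```

```text
time_s: 34.9
position: [0.5669, -0.0734, 0.1158]
tool_rot: [[0.996, 0.086, 0.001], [0.086, -0.996, -0.0], [0.001, 0.001, -1.0]]
ft_force: [-1.1, -0.1, 5.4]
grip_width: 0.034
```

```bash
python3 -m crank '[0,0,0,0,0,0,40, 0,0,0,0,0,0,70, 0,0,0,0,0,0,70, 0,0,0,0,0,0,70, 0,0,0,0,0,0.01,70, 0,0,0,0,0,0.03,70, 0,0,0,0,0,0.03,70, 0,0,0,0,0.01,0.03,70, 0,0,0,-0.01,0.02,0,70, 0,0,0,-0.012,0.03,0,70, 0,0,0,-0.012,0.03,0,70, 0,0,0,-0.012,0.03,0,70, 0,0,0,-0.012,0.03,0,70, 0,0,0,-0.012,0.03,0,70, 0,0,0,-0.012,0.03,0,70, 0,0,0,-0.012,0.03,0,70, 0,0,0,-0.012,0.03,0,70, 0,0,0,-0.01,0.03,0,70, 0,0,0,-0.004,0.03,0,70]';python3 -m crank '[0,0,0,0,0.008,0,70, 0,0,0,0,0.004,0,70, 0,0,0,0,0,0,70]'
```

```text
time_s: 36.8
position: [0.4457, 0.2579, 0.216]
tool_rot: [[0.996, 0.086, 0.001], [0.086, -0.996, 0.0], [0.001, -0.0, -1.0]]
ft_force: [1.0, -0.0, 0.2]
grip_width: 0.0601
time_s: 37.1
position: [0.4468, 0.2683, 0.2153]
tool_rot: [[0.996, 0.086, 0.0], [0.086, -0.996, -0.0], [0.0, 0.0, -1.0]]
ft_force: [-0.3, -1.2, 0.4]
grip_width: 0.0598
```

```bash
python3 -m crank '[0,0,0,0,0.001,-0.015,70, 0,0,0,0,0,-0.02,70, 0,0,0,0,0,-0.02,70, 0,0,0,0,0,-0.02,70, 0,0,0,0,0,-0.015,70, 0,0,0,0,0,-0.01,70, 0,0,0,0,0,-0.005,70, 0,0,0,0,0,0,55, 0,0,0,0,0,0,0, 0,0,0,0,0,0,0, 0,0,0,0,0,0,0, 0,0,0,0,0,0,0, 0,0,0,0,0,0,0, 0,0,0,0,0,0,0]' 60;python3 -m crank '[0,0,0,0,0,0.005,0, 0,0,0,0,0,0.015,0, 0,0,0,0,0,0.015,0, 0,0,0,0,0,0.015,0, 0,0,0,0,0,0,0]'
```

```text
time_s: 38.5
position: [0.4469, 0.2698, 0.1107]
tool_rot: [[0.996, 0.086, 0.001], [0.086, -0.996, 0.0], [0.001, -0.0, -1.0]]
ft_force: [0.1, -1.1, 5.8]
grip_width: 0.0423
time_s: 39.0
position: [0.4469, 0.2699, 0.1615]
tool_rot: [[0.996, 0.086, 0.002], [0.086, -0.996, 0.001], [0.002, -0.001, -1.0]]
ft_force: [-0.7, 0.7, -3.2]
grip_width: 0.0421
```

```bash
python3 -m crank '[0,0,0,0.002,-0.01,0,0, 0,0,0,0.004,-0.02,0,0, 0,0,0,0.005,-0.028,0,0, 0,0,0,0.005,-0.028,0,0, 0,0,0,0.005,-0.028,0,0, 0,0,0,0.005,-0.028,0,0, 0,0,0,0.005,-0.028,0,0, 0,0,0,0.005,-0.028,0,0, 0,0,0,0.005,-0.028,0,0, 0,0,0,0.005,-0.028,0,0, 0,0,0,0.004,-0.02,0,0, 0,0,0,0.002,-0.014,0,0, 0,0,0,0,-0.007,0,0, 0,0,0,0,0,0,0, 0,0,0,0,0,-0.015,0, 0,0,0,0,0,-0.015,0, 0,0,0,0,0,-0.01,0, 0,0,0,0,0,-0.006,0, 0,0,0,0,0,-0.002,0, 0,0,0,0,0,0,0]'; python3 -m crank '[0,0,0,0,0,-0.001,0, 0,0,0,0,0,-0.0005,0, 0,0,0,0,0,0,0]'
```

```text
time_s: 41.0
position: [0.4987, -0.0252, 0.1123]
tool_rot: [[0.996, 0.086, 0.0], [0.086, -0.996, -0.0], [0.0, 0.0, -1.0]]
ft_force: [0.1, 0.3, -1.7]
grip_width: 0.042
time_s: 41.3
position: [0.499, -0.0255, 0.1117]
tool_rot: [[0.996, 0.086, 0.002], [0.086, -0.996, -0.001], [0.002, 0.001, -1.0]]
ft_force: [-0.7, 0.1, 4.5]
grip_width: 0.042
```

Contact. Release, rise, and go to the tall bottle (0.527, 0.2616).

```bash
python3 -m crank '[0,0,0,0,0,0,50, 0,0,0,0,0,0,70, 0,0,0,0,0,0,70, 0,0,0,0,0,0,70, 0,0,0,0,0,0.01,70, 0,0,0,0,0,0.03,70, 0,0,0,0,0,0.03,70, 0,0,0,0,0.01,0.03,70, 0,0,0,0.003,0.02,0,70, 0,0,0,0.003,0.03,0,70, 0,0,0,0.003,0.03,0,70, 0,0,0,0.003,0.03,0,70, 0,0,0,0.003,0.03,0,70, 0,0,0,0.003,0.03,0,70, 0,0,0,0.003,0.03,0,70, 0,0,0,0.003,0.03,0,70, 0,0,0,0.002,0.025,0,70, 0,0,0,0.002,0.015,0,70, 0,0,0,0,0.007,0,70, 0,0,0,0,0,0,70]'
```

```text
time_s: 43.3
position: [0.5265, 0.2618, 0.2107]
tool_rot: [[0.996, 0.086, -0.0], [0.086, -0.996, -0.0], [-0.0, 0.0, -1.0]]
ft_force: [-0.3, -0.5, 0.9]
grip_width: 0.0599
```

```bash
python3 -m crank '[0,0,0,0,0,-0.015,70, 0,0,0,0,0,-0.02,70, 0,0,0,0,0,-0.02,70, 0,0,0,0,0,-0.015,70, 0,0,0,0,0,-0.011,70, 0,0,0,0,0,-0.006,70, 0,0,0,0,0,-0.002,70, 0,0,0,0,0,0,40, 0,0,0,0,0,0,0, 0,0,0,0,0,0,0, 0,0,0,0,0,0,0, 0,0,0,0,0,0,0, 0,0,0,0,0,0,0, 0,0,0,0,0,0,0]' 60;python3 -m crank '[0,0,0,0,0,0.005,0, 0,0,0,0,0,0.015,0, 0,0,0,0,0,0.015,0, 0,0,0,0,0,0.015,0, 0,0,0,0,0,0,0]'
```

```text
time_s: 44.7
position: [0.527, 0.2618, 0.1225]
tool_rot: [[0.996, 0.086, 0.002], [0.086, -0.996, 0.0], [0.002, -0.0, -1.0]]
ft_force: [0.6, 0.4, 5.2]
grip_width: 0.0264
time_s: 45.2
position: [0.5271, 0.2619, 0.1732]
tool_rot: [[0.996, 0.086, 0.003], [0.086, -0.996, 0.001], [0.003, -0.001, -1.0]]
ft_force: [-0.3, -0.1, -2.0]
grip_width: 0.026
```

```bash
python3 -m crank '[0,0,0,0.001,-0.01,0,0, 0,0,0,0.003,-0.02,0,0, 0,0,0,0.003,-0.025,0,0, 0,0,0,0.003,-0.025,0,0, 0,0,0,0.003,-0.025,0,0, 0,0,0,0.003,-0.025,0,0, 0,0,0,0.003,-0.025,0,0, 0,0,0,0.003,-0.025,0,0, 0,0,0,0.003,-0.02,0,0, 0,0,0,0.003,-0.015,0,0, 0,0,0,0.003,-0.012,0,0, 0,0,0,0,0,0,0, 0,0,0,0,0,-0.015,0, 0,0,0,0,0,-0.015,0, 0,0,0,0,0,-0.01,0, 0,0,0,0,0,-0.006,0, 0,0,0,0,0,-0.002,0, 0,0,0,0,0,-0.001,0, 0,0,0,0,0,0,0]'; python3 -m crank '[0,0,0,0,0,-0.0005,0, 0,0,0,0,0,0,0]'
```

```text
time_s: 47.1
position: [0.5576, 0.0349, 0.1236]
tool_rot: [[0.996, 0.086, 0.001], [0.086, -0.996, -0.0], [0.001, 0.0, -1.0]]
ft_force: [-3.0, 1.0, 3.7]
grip_width: 0.0263
time_s: 47.3
position: [0.5576, 0.0349, 0.1236]
tool_rot: [[0.996, 0.086, 0.001], [0.086, -0.996, -0.0], [0.001, 0.0, -1.0]]
ft_force: [-3.4, -0.0, 9.4]
grip_width: 0.0265
```

Seated on the floor. Release, rise, and clear off to the left for the final look.

```bash
python3 -m crank '[0,0,0,0,0,0,30, 0,0,0,0,0,0,60, 0,0,0,0,0,0,60, 0,0,0,0,0,0,60, 0,0,0,0,0,0.01,60, 0,0,0,0,0,0.03,60, 0,0,0,0,0,0.03,60, 0,0,0,0,0.01,0.03,60, 0,0,0,0,0.02,0,60, 0,0,0,0,0.03,0,60, 0,0,0,0,0.03,0,60, 0,0,0,0,0.03,0,60, 0,0,0,-0.01,0.03,0,60, 0,0,0,-0.01,0.03,0,60, 0,0,0,-0.01,0.03,0,60, 0,0,0,-0.01,0.03,0,60, 0,0,0,-0.01,0.02,0,60, 0,0,0,0,0.01,0,60, 0,0,0,0,0,0,60]'
python3 - <<'E'
from h import *
im=snap('top','t9.png'); crop(im,'t9c.png',205,135,405,235,3.9)
snap('side','s9.png'); b=cv2.imread('pics/s9.png')[110:360,190:350]
cv2.imwrite('pics/s9c.png',cv2.resize(b,None,fx=2.4,fy=2.4,interpolation=cv2.INTER_CUBIC))
E
```

```text
time_s: 49.2
position: [0.5077, 0.3054, 0.2225]
tool_rot: [[0.996, 0.087, 0.001], [0.087, -0.996, 0.0], [0.001, -0.0, -1.0]]
ft_force: [0.4, 0.1, -0.7]
grip_width: 0.0514
```

View pics/t9c.png

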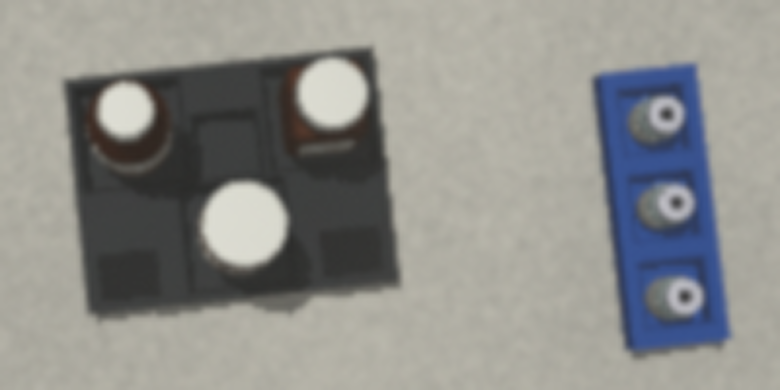

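View pics/s9c.png

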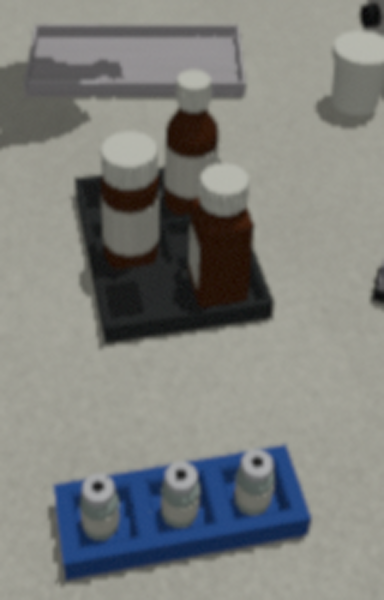

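All the bottles are upright in their own pockets: caps at (125,108), (332,92) and (244,225) in the top crop. The vial is in the middle well at (677,203), and the robot is clear.

```bash
python3 -c "
from rig import *
print(close_job())"
```

```text
the job is handed in; nothing more can be done
None
```

The job is done and handed in at about 49 s of the 144 s allowed. I moved the three bottles (tall, wide, square) one by one into the spill tray and put the control vial in the rack's middle well. I then returned each bottle to the pocket it came from.

**Last checks:**
- **Bottles:** the final top and side pictures show all three upright in their original pockets. Each was released only after the wrist force showed it resting on the pocket floor.
- **Control vial:** it stands in the middle well in both pictures. I judged its seating by height and picture only, since the wrist force was too small to show contact.
- **Rack vials:** both are still in their outer wells.
- **Robot:** the arm is clear of everything, and the wrist force read close to zero.

No check failed or disagreed.

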